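Show the marked carved head to the inspection camera

TASK

The carver has laid his palm gouge in front of one of the three carved stopper heads: lift that head out of its stand and hold it up to the inspection camera, upright, its face squarely to the lens, the middle of the head straight in front of the lens, level with it and 12 cm away. Finish while still holding it there, steady, in the gripper. Do not touch the camera or its stand, and leave the other two heads, the gouge, the sanding block and the tape roll where they are.

Things in the scene. Friction and masses are not known exactly. Their poses are not given: they have to be found in the camera images.
- head_a: carved wooden bottle-stopper head with a flat peaked cap, loose, about 70 g. Origin: foot of its dowel; z up; nose along its own -x. From the origin up: dowel 14 mm diameter to 35 mm, collar 30 mm diameter to 45 mm (rests on the stand), head 36 (x) by 34 (y) mm to 91 mm, hat or hair to 108 mm at most
- head_a_mid (a point): middle of head_a, 70 mm up from its origin, between its two flat ears (22 mm in x, 26 mm tall), which make it 44 mm wide in y: grip it here from above, ear to ear, so the face stays free; axes as the head's
- head_a_nose (a point): tip of head_a's nose, at [-32, 0, 68] mm in the head's frame
- head_b: carved wooden bottle-stopper head with a pointed cone hat, loose, about 70 g. Origin: foot of its dowel; z up; nose along its own -x. From the origin up: dowel 14 mm diameter to 35 mm, collar 30 mm diameter to 45 mm (rests on the stand), head 36 (x) by 34 (y) mm to 91 mm, hat or hair to 108 mm at most
- head_b_mid (a point): middle of head_b, 70 mm up from its origin, between its two flat ears (22 mm in x, 26 mm tall), which make it 44 mm wide in y: grip it here from above, ear to ear, so the face stays free; axes as the head's
- head_b_nose (a point): tip of head_b's nose, at [-32, 0, 68] mm in the head's frame
- head_c: carved wooden bottle-stopper head with three round curls of hair and no hat, loose, about 70 g. Origin: foot of its dowel; z up; nose along its own -x. From the origin up: dowel 14 mm diameter to 35 mm, collar 30 mm diameter to 45 mm (rests on the stand), head 36 (x) by 34 (y) mm to 91 mm, hat or hair to 108 mm at most
- head_c_mid (a point): middle of head_c, 70 mm up from its origin, between its two flat ears (22 mm in x, 26 mm tall), which make it 44 mm wide in y: grip it here from above, ear to ear, so the face stays free; axes as the head's
- head_c_nose (a point): tip of head_c's nose, at [-32, 0, 68] mm in the head's frame
- stand_a: fixed wooden stand block 60 x 60 x 50 mm tall in which head_a stands at the start; upright 17 mm hole through its middle, the dowel hangs 35 mm deep in it with about 1.5 mm play all round, so the head lifts straight up and out. Origin: centre of the underside, on the bench; the block's front, turned roughly to the robot, is its -x side
- stand_b: fixed wooden stand block 60 x 60 x 50 mm tall in which head_b stands at the start; upright 17 mm hole through its middle, the dowel hangs 35 mm deep in it with about 1.5 mm play all round, so the head lifts straight up and out. Origin: centre of the underside, on the bench; the block's front, turned roughly to the robot, is its -x side
- stand_c: fixed wooden stand block 60 x 60 x 50 mm tall in which head_c stands at the start; upright 17 mm hole through its middle, the dowel hangs 35 mm deep in it with about 1.5 mm play all round, so the head lifts straight up and out. Origin: centre of the underside, on the bench; the block's front, turned roughly to the robot, is its -x side
- gouge: palm gouge (wooden handle 20 mm wide, brass ferrule, narrow steel blade), 105 mm long, 22 mm high, lying across in front of one stand, its origin about 80 mm from that stand's centre on the robot's side (other stands over 115 mm away). Origin on the bench under its middle, blade along +y. It marks the head wanted
- sanding_block: cork sanding block 36 x 85 x 28 mm high, lying in front of another stand; origin centre of underside, long along its y
- tape_roll: roll of paper tape, 58 mm diameter, 22 mm high, lying flat in front of the remaining stand; origin centre of underside
- camera_stand: inspection camera's stand, fixed at the robot's left: dark steel foot 120 x 110 x 15 mm and a 20 mm round post 375 mm high at [45, 0] mm in its frame. The camera on it looks level along the stand's own -x. Origin on the bench under the camera
- lens (a point): centre of the front glass of the inspection camera (black box 50 x 52 x 46 mm with a round 38 mm barrel), 45 mm ahead of the stand's origin, 180 to 260 mm above the bench depending on where the camera is clamped; axes as the stand's: the camera looks along -x
- view (a point): point in the air 120 mm straight ahead of the lens, level with it, where the head's middle belongs; axes as the stand's: +x points to the lens
Not all that is in view belongs to the job. Leave any blue look-alike of the head_b alone. What is shaped like the stand_b but pink is not meant.

How it is judged:
On the way:
1. the head marked by the gouge is in the gripper, clear above its stand (((horizontal distance between gouge and stand_a below 0.105 m and contact force between the fingers and head_a above 1 N and height (world z) of head_a above 0.055 m) or (horizontal distance between gouge and stand_b below 0.105 m and contact force between the fingers and head_b above 1 N and height (world z) of head_b above 0.055 m) or (horizontal distance between gouge and stand_c below 0.105 m and contact force between the fingers and head_c above 1 N and height (world z) of head_c above 0.055 m))), for 0.2 s.
At the end, for the whole second after the job is handed in: the head behind the gouge is held still by the fingers, clear of the camera, its middle within 25 mm of the point 120 mm ahead of the lens, upright within 0.2 rad, nose to the lens within 0.26 rad; the other heads moved under 20 mm, the gouge, sanding block and tape under 15 mm (((horizontal distance between gouge and stand_a below 0.105 m and distance between head_a_mid and view below 0.025 m and distance between head_a_nose and lens below 0.12 m and angle between the x axis of head_a and the x axis of lens, either way round below 0.26 rad and angle between head_a's own z axis and vertical below 0.2 rad and contact force between the fingers and head_a above 1 N and contact force between head_a and camera_stand below 0.1 N and linear speed of head_a below 0.03 m/s and angular speed of head_a below 0.2 rad/s and distance of each of head_b, head_c from where it was at the start of the episode below 0.02 m and distance of each of gouge, sanding_block, tape_roll from where it was at the start of the episode below 0.015 m) or (horizontal distance between gouge and stand_b below 0.105 m and distance between head_b_mid and view below 0.025 m and distance between head_b_nose and lens below 0.12 m and angle between the x axis of head_b and the x axis of lens, either way round below 0.26 rad and angle between head_b's own z axis and vertical below 0.2 rad and contact force between the fingers and head_b above 1 N and contact force between head_b and camera_stand below 0.1 N and linear speed of head_b below 0.03 m/s and angular speed of head_b below 0.2 rad/s and distance of each of head_a, head_c from where it was at the start of the episode below 0.02 m and distance of each of gouge, sanding_block, tape_roll from where it was at the start of the episode below 0.015 m) or (horizontal distance between gouge and stand_c below 0.105 m and distance between head_c_mid and view below 0.025 m and distance between head_c_nose and lens below 0.12 m and angle between the x axis of head_c and the x axis of lens, either way round below 0.26 rad and angle between head_c's own z axis and vertical below 0.2 rad and contact force between the fingers and head_c above 1 N and contact force between head_c and camera_stand below 0.1 N and linear speed of head_c below 0.03 m/s and angular speed of head_c below 0.2 rad/s and distance of each of head_a, head_b from where it was at the start of the episode below 0.02 m and distance of each of gouge, sanding_block, tape_roll from where it was at the start of the episode below 0.015 m))); the arm keeps its last pose, push and grip.
It fails at once if a head other than the marked one is moved (over 20 mm) ((horizontal distance between gouge and stand_a above 0.105 m and distance of head_a from where it was at the start of the episode above 0.02 m) or (horizontal distance between gouge and stand_b above 0.105 m and distance of head_b from where it was at the start of the episode above 0.02 m) or (horizontal distance between gouge and stand_c above 0.105 m and distance of head_c from where it was at the start of the episode above 0.02 m)).
It fails at once if the gouge, the sanding block or the tape roll is moved (over 15 mm) (distance of any of gouge, sanding_block, tape_roll from where it was at the start of the episode above 0.015 m).
It fails at once if the camera or its stand is touched (over 1 N) (contact force between camera_stand and anything else above 1 N).
It also fails if it takes over 35 s, if anything falls off the work surface, if the arm or the gripper's body presses on something with over 40 N, if the wrist force passes 120 N, or if a joint passes its speed limit or range.

ROBOT

A 6-joint arm with a two-finger parallel gripper is mounted at the origin on the work surface. World frame = base frame: x ahead of the robot, y to its left, z up, the work surface at z = 0. Lengths are in m, angles in rad, forces in N, time in s.
With the tool pointing down it reaches from about 0.25 to 0.725 m from the base axis. Payload 4 kg.
Tool frame: the origin (TCP) lies between the finger pads; the fingertips stand 8 mm ahead of it and the grasp point (between the pads) lies 11 mm behind it; z points along the fingers, y is the line along which they close (so a half turn about z gives the same grasp; the last joint's range is limited). The gripper opens to 85 mm and grips with 20 to 120 N. Pads are 22 mm wide; open, the fingers measure 114 mm over their backs; the gripper's body (76 mm by 85 mm) begins 54 mm behind the grasp point. The pads swing forward as they close: fully open they stand 13 mm farther back than shut.
Start: joints at [-1.33, 0.241, 0.005, 1.335, 0, 1.571], TCP at [0.119, -0.486, 0.239] pointing down, gripper open.
Joint ranges: [-2.72, 2.72], [-1.05, 1.87], [-1.09, 1.28], [-1.99, 2.15], [-1.42, 1.44], [-3.14, 3.14]. Speed limits (rad/s): [2.79, 2.79, 3.14, 3.14, 3.14, 3.14].

INTERFACE

Orientations are given as a unit quaternion [w, x, y, z].
In Python, from workcell import r, viewer gives the robot as it stands.
- The arm moves only by the tool step_arm, never from a script. Its argument "commands" is a list of rows, each a list of 3 entries, a list of its own where there are three numbers: the shift along the world's x, y, z each as a share of 1 m, from -1 to 1, then the turn about the world's z as a share of 1.5 rad, from -1 to 1, then the opening, from -1 (shut) to 1 (fully open). In form: [[[dx, dy, dz], twist, grip], ...]. A call has 1 to 8 rows; each row is the pose to reach, as a shift and turn from the pose commanded when the call began; what a row does not reach only later rows make up. A row lasts 1/12 s, in which the tool goes at most 41.7 mm and 7.16 degrees, less where a joint would pass 70% of its speed; a pose out of reach is approached as far as the arm can. A call with a number of a shift or a turn outside -1 to 1 is refused whole. A call with a gripper value outside its range is refused whole. The fingers move at their own pace and stop on an object; "newtons" is the grip in N (left out, the last holds). Time passes only in rows, so rows that repeat a pose let the fingers close. It gives the time, the measured TCP pose, the force, the opening and the grip force at its end, in the units of the state.
- r.get_state(): the state, without advancing time (a new reading comes with each control period).
- viewer.read_camera(name): name is "scene" or "top" or "wrist"; returns the picture (400x640x3 uint8, red, green, blue); there is no depth.
- viewer.camera_info(name): a dict with "fx", "fy", "cx", "cy" (pixels), "T" (4x4, takes a point from camera to world coordinates). Camera axes: x right, y up, looking along -z (the intrinsics and any distortion apply to the point x, -y, -z); pixel columns grow to the right and rows downward; lengths in m; the calibration is good to about 2 mm. A picture is of the moment at which its call begins: read the wrist's pose just before it. camera_info takes no time and is no camera call; for the wrist camera it gives the pose at the moment of the call.
- r.finish_job(): hands the job in; it is judged then, once.
The state is a dict: "clock": time; "joints": joint angles; "qvel": joint speeds; "joint_torque": joint torques, N m; "tool_pos": TCP position; "tcp_rot": TCP orientation; "force": force on the tool from outside, world axes, zero at the start; "moment": the same for the moment, N m; "width": finger opening in m; "grip_force": force on a finger pad.
Only numpy, scipy, OpenCV 4.12 (cv2) and the standard library are available. Lean on these libraries where they do the work, as an engineer would, in place of code of your own. Each camera call takes 0.05 s, during which the arm holds its last target. There are 200 camera calls.

## Working session

There is one attempt and no reset: what is moved stays moved. The work goes in short steps, Python scripts to look and compute and a tool call to move; the robot and the scene stay as the last step left them, time stands still between calls to the robot, and variables do not carry over. Pictures are saved under pics/ and viewed, at most 10 in all, crops included, and the job is handed in when it is done.

Besides the shell and the picture viewer there is one more tool, called after ">>>" by a JSON object that holds its "op" and its "data", one argument or row to a line. step_arm: Moves the arm, as the interface text tells. Shift numbers are shares of 1 m and turn numbers shares of 1.5 rad, none past 1 either way. Its arguments: {"type":"object","properties":{"commands":{"type":"array","items":{"type":"array"}},"newtons":{"type":"number"}},"required":["commands"]}

```bash
mkdir -p pics
python3 - <<'E'
from workcell import r, viewer
import cv2,numpy as np
np.set_printoptions(precision=4,suppress=True)
for n in ["scene","top"]:
    im=viewer.read_camera(n); cv2.imwrite(f"pics/{n}0.png",im[:,:,::-1])
    i=viewer.camera_info(n); print(n,{k:(v if k!="T" else np.round(v,4).tolist()) for k,v in i.items()})
s=r.get_state();print(s["clock"],s["tool_pos"],s["tcp_rot"],s["width"])
E
```

```text
scene {'fx': 383.4692034038304, 'fy': 383.4692034038304, 'cx': 317.90099710780476, 'cy': 201.25045797035247, 'T': [[-0.5291, -0.7146, 0.4576, 0.9952], [0.8485, -0.4369, 0.2987, 0.3215], [-0.0135, 0.5463, 0.8375, 0.9642], [0.0, 0.0, 0.0, 1.0]]}
top {'fx': 482.8780646602434, 'fy': 482.8780646602434, 'cx': 325.8957145178982, 'cy': 200.18433243066985, 'T': [[-0.0096, 0.9804, -0.1966, 0.2657], [-0.9999, -0.0117, -0.0093, 0.0179], [-0.0114, 0.1965, 0.9804, 1.5092], [0.0, 0.0, 0.0, 1.0]]}
0.1 [ 0.1191 -0.4851  0.2385] [-0.0009  0.9928  0.1201 -0.0001] 0.0855151266712521
```

View pics/scene0.png

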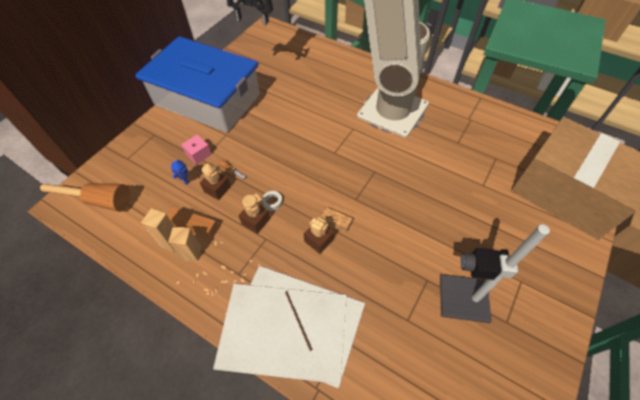

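View pics/top0.png

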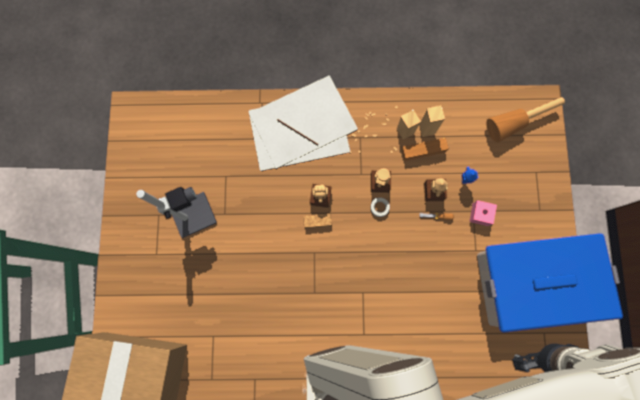

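The gouge (top 437,217) lies in front of the rightmost dark stand (436,189). The tape roll is at (380,207) by the middle stand and the sanding block at (318,224) by the left one. Look-alikes to leave alone are the blue head (470,175), the pink stand (484,212), and the other heads at (381,179) and (320,194). Next I take close crops.

Run:
```python
import cv2,numpy as np
t=cv2.imread("pics/top0.png");s=cv2.imread("pics/scene0.png")
def c(i,x,y,w,h,k): return cv2.resize(i[y:y+h,x:x+w],None,fx=k,fy=k,interpolation=cv2.INTER_CUBIC)
a=c(t,400,160,100,75,4);b=c(s,165,130,100,75,4)
d=c(t,130,175,100,75,4);e=c(s,430,215,130,110,4)
e=cv2.resize(e,(400,338))
o=np.zeros((600,800,3),np.uint8)
o[:300,:400]=a;o[:300,400:]=b;o[300:,:400]=d;o[300:,400:]=c(s,430,220,133,100,3.0)[:300,:400] if 0 else cv2.resize(s[220:325,425:565],(400,300),interpolation=cv2.INTER_CUBIC)
cv2.imwrite("pics/crops.png",o)
```

```text
(no output)
```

View pics/crops.png

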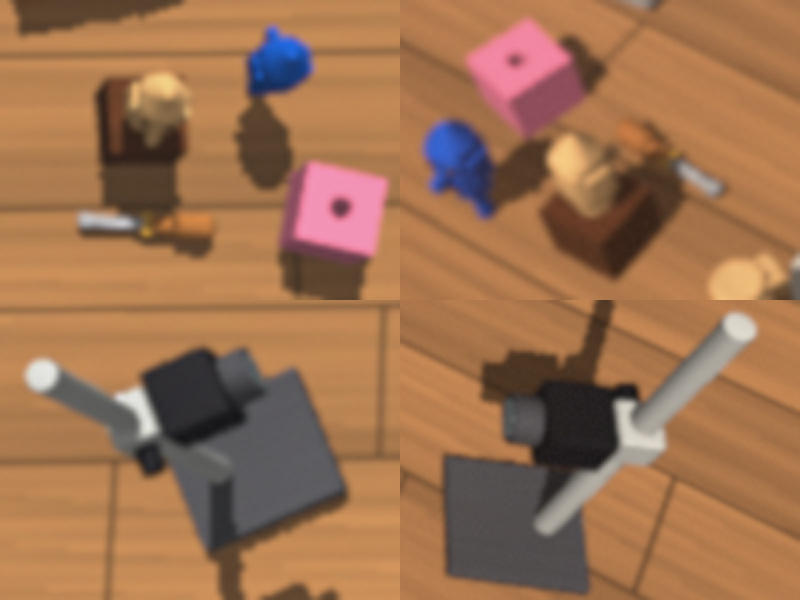

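```bash
cat > h.py <<'E'
from workcell import r, viewer
import cv2,numpy as np
np.set_printoptions(precision=4,suppress=True)
def ray(i,p):
    T=np.array(i["T"]);d=T[:3,:3]@np.array([(p[0]-i["cx"])/i["fx"],-(p[1]-i["cy"])/i["fy"],-1.]);return T[:3,3],d
def onz(i,p,z):
    o,d=ray(i,p);return o+d*(z-o[2])/d[2]
def tri(*ips):
    A=np.zeros((3,3));b=np.zeros(3)
    for i,p in ips:
        o,d=ray(i,p);d=d/np.linalg.norm(d);P=np.eye(3)-np.outer(d,d);A+=P;b+=P@o
    x=np.linalg.solve(A,b)
    return x,[float(np.linalg.norm(np.cross(x-ray(i,p)[0],ray(i,p)[1]/np.linalg.norm(ray(i,p)[1])))) for i,p in ips]
def proj(i,X):
    T=np.array(i["T"]);c=T[:3,:3].T@(np.array(X)-T[:3,3]);return np.array([i["cx"]+i["fx"]*c[0]/-c[2],i["cy"]-i["fy"]*c[1]/-c[2]])
E
python3 - <<'E'
from h import *
t=viewer.camera_info("top");s=viewer.camera_info("scene")
print("keys",t.keys())
ct=lambda x,y:(130+x/4-.4,175+(y-300)/4-.4)
cs=lambda x,y:(425+(x-400)/2.857-.4,220+(y-300)/2.857-.4)
print("lens",tri((t,ct(253,368)),(s,cs(508,418))))
print("posttop",tri((t,ct(42,375)),(s,cs(740,325))))
print("foot top",[onz(t,ct(*p),.015) for p in [(295,370),(345,490),(212,552)]])
print("foot scene",[onz(s,cs(*p),.015) for p in [(444,457),(588,592),(447,575)]])
print("post base sc",onz(s,cs(547,522),.015),onz(t,ct(218,468),.015))
c1=lambda x,y:(400+x/4-.4,160+y/4-.4)
c2=lambda x,y:(165+(x-400)/4-.4,130+y/4-.4)
print("head",tri((t,c1(160,98)),(s,c2(585,178))))
print("standtop",[onz(t,c1(*p),.05) for p in[(122,78),(187,78),(187,150),(122,150)]])
print("stand scene",[onz(s,c2(*p),.05) for p in[(542,210),(612,245),(657,190)]])
print("gouge",onz(t,c1(80,222),.01),onz(t,c1(212,225),.01))
E
```

```text
keys dict_keys(['fx', 'fy', 'cx', 'cy', 'T'])
lens (array([0.5539, 0.3947, 0.2152]), [0.0013790439660602387, 0.001379043966060185])
posttop (array([0.5155, 0.4766, 0.3744]), [0.0005572805362280247, 0.0005572805362280497])
foot top [array([0.5962, 0.4211, 0.015 ]), array([0.4994, 0.3779, 0.015 ]), array([0.4517, 0.4801, 0.015 ])]
foot scene [array([0.5041, 0.3767, 0.015 ]), array([0.5548, 0.5275, 0.015 ]), array([0.6042, 0.4201, 0.015 ])]
post base sc [0.5139 0.4772 0.015 ] [0.518  0.4786 0.015 ]
head (array([ 0.5958, -0.3108,  0.081 ]), [0.0029826766580579285, 0.0029826766580581332])
standtop [array([ 0.6212, -0.2921,  0.05  ]), array([ 0.6205, -0.3423,  0.05  ]), array([ 0.5636, -0.339 ,  0.05  ]), array([ 0.5642, -0.2891,  0.05  ])]
stand scene [array([ 0.62  , -0.3377,  0.05  ]), array([ 0.6172, -0.2728,  0.05  ]), array([ 0.5611, -0.2765,  0.05  ])]
gouge [ 0.5151 -0.2616  0.01  ] [ 0.5115 -0.3648  0.01  ]
```

Estimates: lens (0.554, 0.395, 0.215), with the camera's forward direction at about -65.5°, which puts the view point near (0.604, 0.286, 0.215). The marked stand is near (0.592, -0.307). The crop confirms it is the wooden pointed-hat head, head_b. I'll approach high, twisting positive so that joint 6 keeps range for the later turn.

>>> {"op": "step_arm", "data": {
  "commands": [
    [[0.0,0.02,0.04],0.08,0.4],
    [[0.02,0.04,0.07],0.16,0.4],
    [[0.05,0.05,0.09],0.24,0.4],
    [[0.08,0.07,0.1],0.32,0.4],
    [[0.11,0.09,0.1],0.4,0.4],
    [[0.14,0.11,0.1],0.48,0.4],
    [[0.17,0.12,0.1],0.56,0.4],
    [[0.2,0.13,0.1],0.64,0.4]
  ]
}}

```text
clock: 0.77
tool_pos: [0.3204, -0.3542, 0.3394]
tcp_rot: [-0.0, 0.823, 0.568, -0.0]
force: [0.3, -0.5, 1.0]
width: 0.06
grip_force: 0.0
```

>>> {"op": "step_arm", "data": {
  "commands": [
    [[0.04,0.01,0],0.08,0.4],
    [[0.07,0.02,0],0.16,0.4],
    [[0.1,0.03,0],0.24,0.4],
    [[0.13,0.03,0],0.32,0.4],
    [[0.16,0.04,0],0.4,0.4],
    [[0.19,0.04,0],0.48,0.4],
    [[0.22,0.05,0],0.56,0.4],
    [[0.24,0.05,0],0.64,0.4]
  ]
}}

```text
clock: 1.43
tool_pos: [0.5616, -0.3036, 0.338]
tcp_rot: [-0.001, 0.467, 0.884, 0.001]
force: [-1.1, 0.3, -0.6]
width: 0.0599
grip_force: 0.0
```

>>> {"op": "step_arm", "data": {
  "commands": [
    [[0,0,0],0.08,0.4],
    [[0,0,0],0.16,0.4],
    [[0,0,0],0.24,0.4],
    [[0,0,0],0.32,0.4],
    [[0,0,0],0.4,0.4],
    [[0,0,0],0.48,0.4],
    [[0,0,0],0.56,0.4],
    [[0,0,0],0.64,0.4]
  ]
}}

```text
clock: 2.1
tool_pos: [0.5591, -0.3055, 0.3385]
tcp_rot: [-0.001, 0.007, 1.0, 0.0]
force: [0.9, -0.2, 0.1]
width: 0.0598
grip_force: 0.0
```

Run:
```python
from h import *
s=r.get_state();i=viewer.camera_info("wrist");im=viewer.read_camera("wrist")
print(s["clock"],s["joints"],s["tool_pos"],s["tcp_rot"],s["width"]);print({k:v for k,v in i.items() if k!='T'},np.round(i["T"],4).tolist())
np.savez("w1.npz",**i)
for X in [(.592,-.307,.05),(.592,-.307,.085)]:print(proj(i,X))
cv2.imwrite("pics/w1.png",im[:,:,::-1])
```

```text
2.1 [-0.5001  0.538   0.7     1.7345 -0.     -0.4852] [ 0.5591 -0.3055  0.3385] [-0.0007  0.0074  1.      0.0004] 0.05977118822936018
{'fx': 340.7244419757222, 'fy': 340.7244419757222, 'cx': 318.4455267156183, 'cy': 199.46566504578269} [[0.0138, -0.9563, -0.2922, 0.4844], [0.9999, 0.0137, 0.0026, -0.305], [0.0015, -0.2922, 0.9564, 0.473], [0.0, 0.0, 0.0, 1.0]]
[317.5554 183.2633]
[317.5255 190.5733]
```

View pics/w1.png

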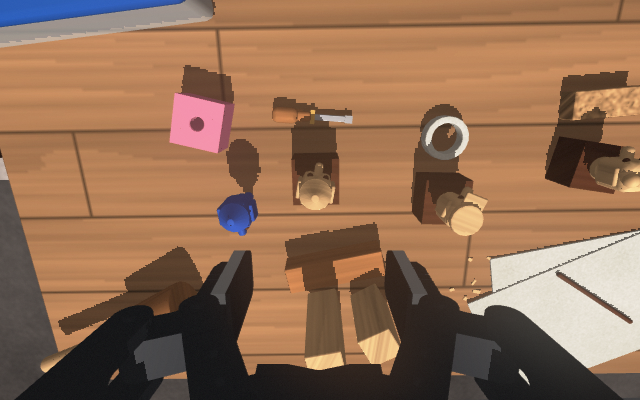

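The wrist view shows the target head at (316,186) on the dark stand, nose toward the robot, with the gouge at (312,113) in front. The blue copy is at (238,213) and the pink block at (202,123). I'll enlarge it.

Run:
```python
import cv2
i=cv2.imread("pics/w1.png")[145:220,270:370]
cv2.imwrite("pics/w1c.png",cv2.resize(i,None,fx=8,fy=8,interpolation=cv2.INTER_CUBIC))
```

```text
(no output)
```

View pics/w1c.png

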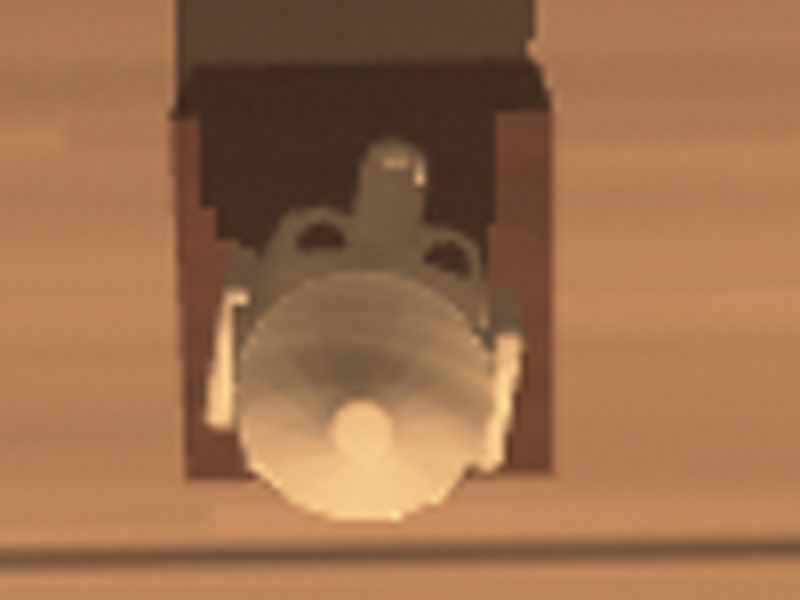

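Run:
```python
from h import *
i=dict(np.load("w1.npz"))
c=lambda x,y:(270+x/8-.44,145+y/8-.44)
st=[onz(i,c(*p),.05) for p in[(170,118),(552,112),(552,475),(188,480)]];print("stand",st,np.mean(st,0))
n=onz(i,c(395,158),.083);t=onz(i,c(362,428),.123)
e=[onz(i,c(*p),.098) for p in[(238,290),(218,430),(512,335),(488,470)]]
print("nose",n,"tip",t,"ears",e,"mid",np.mean(e,0))
a=lambda v:np.degrees(np.arctan2(v[1],v[0]))
print(a(t-n),a(e[1]-e[0]),a(e[3]-e[2]),a((e[0]+e[1]-e[2]-e[3]))+90, np.linalg.norm(t-n)[()])
```

```text
stand [array([ 0.5606, -0.3401,  0.05  ]), array([ 0.5605, -0.2802,  0.05  ]), array([ 0.6202, -0.28  ,  0.05  ]), array([ 0.6202, -0.3394,  0.05  ])] [ 0.5904 -0.3099  0.05  ]
nose [ 0.561  -0.3049  0.083 ] tip [ 0.5898 -0.3098  0.123 ] ears [array([ 0.5766, -0.3274,  0.098 ]), array([ 0.5973, -0.3309,  0.098 ]), array([ 0.5838, -0.2886,  0.098 ]), array([ 0.6039, -0.2921,  0.098 ])] mid [ 0.5904 -0.3097  0.098 ]
-9.710122877693417 -9.620421184767565 -9.83006092838505 -10.033467484053858 0.04952813525618146
```

>>> {"op": "step_arm", "data": {
  "commands": [
    [[0.016,-0.002,-0.03],-0.05,0.4],
    [[0.031,-0.0045,-0.06],-0.105,0.4],
    [[0.031,-0.0045,-0.1],-0.105,0.4],
    [[0.031,-0.0045,-0.13],-0.105,0.4],
    [[0.031,-0.0045,-0.16],-0.105,0.4],
    [[0.031,-0.0045,-0.18],-0.105,0.4],
    [[0.031,-0.0045,-0.18],-0.105,0.4]
  ]
}}

```text
clock: 2.73
tool_pos: [0.5868, -0.3082, 0.1524]
tcp_rot: [-0.006, 0.09, 0.996, 0.002]
force: [-0.2, 0.9, -0.4]
width: 0.0598
grip_force: 0.0
```

>>> {"op": "step_arm", "data": {
  "commands": [
    [[0,0,-0.02],0,0.4],
    [[0,0,-0.04],0,0.4],
    [[0,0,-0.055],0,0.4],
    [[0,0,-0.07],0,0.4],
    [[0,0,-0.08],0,0.4],
    [[0,0,-0.085],0,0.4],
    [[0,0,-0.085],0,0.4],
    [[0,0,-0.085],0,0.4]
  ]
}}

```text
clock: 3.4
tool_pos: [0.5907, -0.3103, 0.0752]
tcp_rot: [0.001, 0.089, 0.996, -0.0]
force: [0.3, -0.3, -0.5]
width: 0.0596
grip_force: 0.0
```

>>> {"op": "step_arm", "data": {
  "commands": [
    [[0,0,0],0,-0.3],
    [[0,0,0],0,-1],
    [[0,0,0],0,-1],
    [[0,0,0],0,-1],
    [[0,0,0],0,-1],
    [[0,0,0],0,-1]
  ],
  "newtons": 40
}}

```text
clock: 3.9
tool_pos: [0.5912, -0.3106, 0.076]
tcp_rot: [0.001, 0.089, 0.996, -0.001]
force: [0.2, -0.8, 5.9]
width: 0.0434
grip_force: 41.8
```

>>> {"op": "step_arm", "data": {
  "commands": [
    [[0,0,0.02],0,-1],
    [[0,0,0.04],0,-1],
    [[0,0,0.07],0,-1],
    [[0,0,0.1],0,-1],
    [[0,0,0.13],0,-1],
    [[0,0,0.155],0,-1],
    [[0,0,0.17],0,-1],
    [[0,0,0.17],0,-1]
  ]
}}

```text
clock: 4.57
tool_pos: [0.5917, -0.3109, 0.2488]
tcp_rot: [0.003, 0.089, 0.996, -0.001]
force: [-1.4, 0.0, 0.1]
width: 0.0436
grip_force: 42.0
```

>>> {"op": "step_arm", "data": {
  "commands": [
    [[0,0.015,0],-0.02,-1],
    [[0,0.04,0],-0.06,-1],
    [[0,0.07,0],-0.1,-1],
    [[0,0.1,0],-0.14,-1],
    [[0,0.13,0],-0.18,-1],
    [[0,0.16,0],-0.22,-1],
    [[0,0.19,0],-0.26,-1],
    [[0,0.22,0],-0.3,-1]
  ]
}}

```text
clock: 5.23
tool_pos: [0.589, -0.0886, 0.2421]
tcp_rot: [-0.002, 0.311, 0.951, -0.0]
force: [0.3, -0.1, -0.7]
width: 0.0431
grip_force: 42.1
```

>>> {"op": "step_arm", "data": {
  "commands": [
    [[0,0.03,0],-0.04,-1],
    [[0,0.06,0],-0.09,-1],
    [[0,0.09,0],-0.14,-1],
    [[0,0.12,0],-0.19,-1],
    [[0,0.15,0],-0.24,-1],
    [[0,0.18,0],-0.29,-1],
    [[0,0.2,0],-0.34,-1],
    [[0,0.21,0],-0.348,-1]
  ]
}}

```text
clock: 5.9
tool_pos: [0.589, 0.1228, 0.2419]
tcp_rot: [-0.002, 0.544, 0.839, -0.001]
force: [-0.4, 0.0, -1.6]
width: 0.0435
grip_force: 42.1
```

Run:
```python
from h import *
s=r.get_state();print(s["clock"],s["joints"],s["tool_pos"],s["tcp_rot"],s["width"],s["grip_force"])
o=[cv2.resize(viewer.read_camera(n)[y:y+150,x:x+200,::-1],None,fx=2,fy=2,interpolation=cv2.INTER_CUBIC) for n,x,y in[("top",120,120),("scene",360,150)]]
cv2.imwrite("pics/mid.png",np.hstack(o))
```

```text
5.9 [0.2052 0.4494 0.3106 1.4356 0.0008 1.3549] [0.589  0.1228 0.2419] [-0.0015  0.5437  0.8393 -0.0009] 0.04345212185742358 42.09097445011139
```

View pics/mid.png

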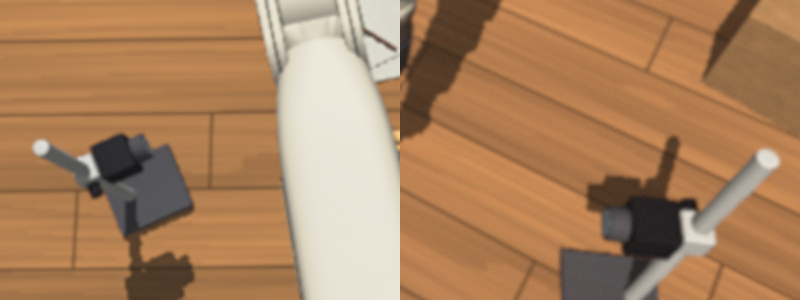

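>>> {"op": "step_arm", "data": {
  "commands": [
    [[0.003,0.03,-0.005],0,-1],
    [[0.006,0.06,-0.012],0,-1],
    [[0.009,0.09,-0.02],0,-1],
    [[0.012,0.115,-0.03],0,-1],
    [[0.014,0.135,-0.0365],0,-1],
    [[0.015,0.15,-0.0365],0,-1],
    [[0.015,0.158,-0.0365],0,-1],
    [[0.015,0.163,-0.0365],0,-1]
  ]
}}

```text
clock: 6.67
tool_pos: [0.605, 0.2828, 0.2065]
tcp_rot: [-0.0, 0.544, 0.839, -0.001]
force: [0.4, 0.3, -0.4]
width: 0.0434
grip_force: 42.0
```

>>> {"op": "step_arm", "data": {
  "commands": [
    [[0,0,0],0,-1],
    [[0,0,0],0,-1],
    [[0,0,0],0,-1],
    [[0,0,0],0,-1],
    [[0,0,0],0,-1],
    [[0,0,0],0,-1]
  ]
}}

```text
clock: 7.17
tool_pos: [0.6054, 0.2823, 0.2082]
tcp_rot: [0.0, 0.544, 0.839, 0.0]
force: [-0.1, -0.3, -1.0]
width: 0.0435
grip_force: 42.0
```

Run:
```python
from h import *
s=r.get_state();print(s["clock"],s["tool_pos"],s["tcp_rot"],s["width"],s["grip_force"],s["qvel"])
w=viewer.camera_info("wrist");np.savez("w2.npz",**w)
ims={n:viewer.read_camera(n)[:,:,::-1] for n in("wrist","scene","top")}
for n in ims: cv2.imwrite(f"pics/fin_{n}.png",ims[n])
k=lambda i:cv2.resize(i,(400,300),interpolation=cv2.INTER_CUBIC)
print(proj(w,(.554,.395,.215)),proj(w,(.604,.286,.215)))
o=np.vstack([np.hstack([k(ims["top"][150:250,150:283]),k(ims["scene"][190:290,390:523])]),np.hstack([k(ims["wrist"]),k(ims["top"][100:250,270:510])])])
cv2.imwrite("pics/fin.png",o)
```

```text
7.1667 [0.6054 0.2823 0.2082] [0.0001 0.5443 0.8389 0.0002] 0.04349942519317345 42.01877295970917 [ 0.0068  0.0014  0.002  -0.0013  0.0003  0.0011]
[316.1881 -69.1932] [319.4342 270.945 ]
```

View pics/fin.png

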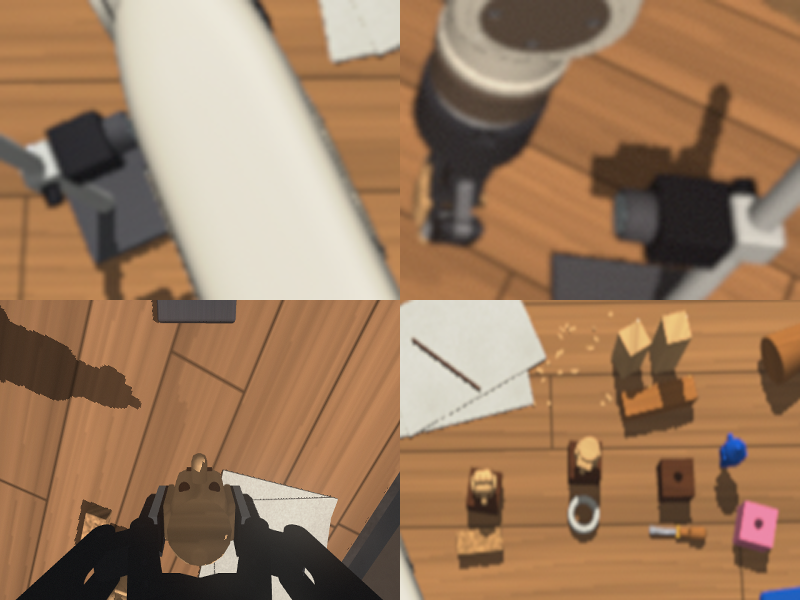

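The head is held upright and the wrist view shows it square to the camera foot's front edge, with the nose at wrist pixel (317,215). By my estimate it is within about 5 mm of the view point, and the other objects look undisturbed. Handing in.

```bash
python3 -c "
from workcell import r
print(r.finish_job())"
```

```text
the job is handed in; nothing more can be done
None
```

I lifted head_b, the cone-hat head marked by the gouge, and handed the job in with the gripper holding it steady and upright, nose to the lens and by my estimate within about 5 mm of the view point; no verdict came back.

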